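Mount the carrier disc on a tube rotator and run its hex nut on

ROBOT

A 6-joint arm with a two-finger parallel gripper is mounted at the origin on the work surface. World frame = base frame: x ahead of the robot, y to its left, z up, the work surface at z = 0. Lengths are in m, angles in rad, forces in N, time in s.
With the tool pointing down it reaches from about 0.3 to 0.875 m from the base axis. Payload 4.2 kg.
Tool frame: the origin (TCP) lies at the centre of the arm's flange, where the gripper is bolted on; the fingertips stand 173 mm ahead of it and the grasp point (between the pads) lies 155 mm ahead of it; z points along the fingers, y is the line along which they close (so a half turn about z gives the same grasp; the last joint's range is limited). The gripper opens to 85 mm and grips with 20 to 120 N. Pads are 22 mm wide; open, the fingers measure 114 mm over their backs; the gripper's body (76 mm by 85 mm) begins 54 mm behind the grasp point. The pads swing forward as they close: fully open they stand 13 mm farther back than shut.
Start: joints at [1.186, 0.32, 1.565, -0, 1.257, -0.02], TCP at [0.205, 0.537, 0.405] pointing down, gripper open.
Joint ranges: [-3.11, 3.11], [-0.84, 2.01], [0.21, 2.61], [-1.34, 4.49], [0.05, 2.63], [-2.56, 2.56]. Speed limits (rad/s): [2.57, 2.57, 3.14, 3.14, 3.14, 3.14].

INTERFACE

Orientations are given as [roll, pitch, yaw] about the fixed x, y, z axes, in that order (R = Rz(yaw) Ry(pitch) Rx(roll)).
In Python, from workcell import env, vision, job gives the robot as it stands.
- The arm moves only by the tool arm_command, never from a script. Its argument "increments" is a list that holds one entry, the list of rows, each a list of 6 numbers: the shift along the tool's x, y, z as a fraction of full scale, then the turn, a rotation vector about the tool's x, y, z as a fraction of full scale. In form: [[[x, y, z, ax, ay, az], ...]]. A call has 1 to 8 rows; each row is the pose to reach, as a shift and turn from the pose commanded when the call began, along the tool's axes at that moment; what a row does not reach only later rows make up. Full scale, the value 1, is 200 mm for a shift and 120 degrees for a turn. A row lasts 1/12 s, in which the tool goes at most 41.7 mm and 7.16 degrees, less where a joint would pass 70% of its speed; a pose out of reach is approached as far as the arm can. A call with a number of a shift or a turn outside -1 to 1 is refused whole. A call with a gripper value outside its range is refused whole. "gripper" is the finger opening in mm, from 0 to 85.4, set as the call begins (left out, the last holds). The fingers move at their own pace and stop on an object; the grip force is fixed at half the most. Time passes only in rows, so rows that repeat a pose let the fingers close. It gives the time, the measured TCP pose, the force, the opening and the grip force at its end, in the units of the state.
- env.read_state(): the state, without advancing time (a new reading comes with each control period).
- vision.capture(name): name is "side" or "top"; returns a dict with "color" (384x512x3 uint8, blue, green, red), "vfov" (degrees; the focal length in pixels is half the picture's height over the tangent of half this angle, whatever the lens; pixels are square), "cx", "cy" (the principal point, pixels), "k1" (the pictures are not rectified: a ray, as slopes to the right and down, at radius r is drawn at 1 + k1 r^2 times it, then the intrinsics apply), "origin" and "orientation" of the camera in the world. Camera axes: x right, y down, z forward; pixel columns grow to the right and rows downward; lengths in m; the calibration is good to about 2 mm. A picture is of the moment at which its call begins. There is no depth.
- job.job_done(): hands the job in; it is judged then, once.
Trained networks look in a picture, given as the dict that the camera call returned (one of the last four; its "shot" number tells which), for a name from the list of things; names that differ only in an ending like _2 or _b are one class to them, and where a whole thing is asked for, a point or a joint stands for the part that bears it (a point fixed in the world has none). Each returns a list of dicts, best first, with "score" (0 to 1); they miss things now and then, are a little off and sometimes report something else, mostly with a low value. They report only what shows in the picture. A call takes as long as a camera call. They do not tell look-alikes from the thing itself.
- vision.find_in(label, picture): "point" ([x, y, z] in m, in the coordinates of the camera as it stood for that picture, good to about 4 mm: the middle of the surface that is visible of it).
- vision.regions_of(label, picture): "region" (384x512 bool, what is visible of it).
The state is a dict: "time": time; "qpos": joint angles; "qd": joint speeds; "joint_efforts": joint torques, N m; "ee_pos": TCP position; "orientation": TCP orientation; "ft_force": force on the tool from outside, world axes, zero at the start; "moment": the same for the moment, N m; "gripper_width": finger opening in m; "grip_force": force on a finger pad.
Only numpy, scipy, OpenCV 4.12 (cv2) and the standard library are available. Lean on these libraries where they do the work, as an engineer would, in place of code of your own. Each camera call takes 0.05 s, during which the arm holds its last target. There are 200 camera calls.

TASK

Fit the white tube carrier disc, hub outward, fully home on the tilted spindle of the tube rotator. Then rest the hexagonal hand nut, red marks outward, on the end of the thread with its marks off the gaps, turn it backward (anticlockwise seen from the spindle's free end) until its thread start drops into the gaps, and run it on forward (clockwise) until it sits flat and fully home against the disc's hub; let go, and leave the other things on the bench where they stand.

Things in the scene. Friction and masses are not known exactly. Their poses are not given: they have to be found in the camera images.
- spindle: Steel spindle of the white tube rotator (base 150 x 140 mm), leaning 30 deg from vertical; it does not turn. Origin: centre of the disc's seat (60 mm wide collar), about 115 mm above the bench; z points out along the axis to the free end, 58 mm away. First 18 mm: plain boss, 31 mm diameter; above: core of 18 mm diameter, tapering to 8 mm over its last 6 mm, with the thread round it.
- thread (a point): Point on the spindle's axis 50 mm above the seat, same axes: top of a coarse two-start right-hand thread, 30 mm outer diameter, 24 mm advance per turn, ridges 4 mm thick. The nut's lugs drop in at two gaps, 42 deg wide, centred on +x and -x. Clockwise (seen from the free end) of each gap a ridge starts at this height and falls clockwise for half a turn.
- tooth (a point): Foot of one of the two red stop teeth on the spindle, 42 mm above the seat; they end 56 mm above it. One stands at the anticlockwise side of each gap, 21 to 36 deg from its middle. A nut resting on the crest cannot enter turning clockwise: anticlockwise its lugs climb the ridge, fall about 10 mm into the gaps and meet the teeth. Then about 163 deg clockwise screws it home on the hub.
- disc_center (a point): Centre of the white carrier disc, 15 mm above its underside; z is its axis, hub side up. It lies hub up on the bench, left or right of the rotator. Plate 128 mm across, 8 mm thick. Grey hub 50 mm across its twelve flats (facing 0, 30, 60.. deg from x), ending 30 mm above the underside; bore 34 mm. Six blue caps, 11 mm wide, 14 mm tall, on the plate at 53 mm radius, 30, 90, 150.. deg from x. 180 g.
- nut_center (a point): Centre of the aluminium hex hand nut, half-way up its 34 mm height; z is its axis, to the face with two red marks. It stands marks up on the bench. 48 mm across flats, flats facing 0, 60, 120.. deg from x; through bore 33 mm. 120 g. Its underside is 41 to 48 mm from the spindle's seat when its lugs rest on the thread's crest, about 38 mm after the drop and 30 mm fully home.
- nut_mark (a point): One of two alike red marks on the nut's upper face: 20 mm from its axis in its +x (the other -x), 34 mm above the underside; same axes as the nut. Under each mark, at the lower end of the bore, an inner lug: 6 mm wide, reaching in to 11 mm from the axis, 1 to 7 mm above the underside.
- jar_center (a point): Centre of a closed jar with a blue cap, 52 mm diameter, 85 mm tall; z up. A bystander.
- vial_center (a point): Centre of an amber bottle with a white cap, 44 mm diameter, 80 mm tall; z up. A bystander.
- dish_center (a point): Centre of a glass dish, 110 mm diameter, 20 mm tall; z up. A bystander, on the other side from the disc.
- beaker_center (a point): Centre of an empty glass beaker, 72 mm diameter, 95 mm tall; z up. A bystander.
- timer_center (a point): Centre of a white lab timer, 50 x 60 x 20 mm; z up. A bystander.
- spatula_center (a point): Centre of a small steel lab spatula lying flat, 170 mm long. A bystander.
Not all that is in view belongs to the job. What is meant by the part that bears disc_center is not turquoise, and is the smaller of those in its own colour.

How it is judged:
On the way, in this order (a step that is already met when the one before it is completed fails the run):
1. the disc sits on the spindle's seat, hub outward (within 3 mm) (z of disc_center in the frame of spindle between 0.012 and 0.018 m and angle between the z axis of disc_center and the z axis of spindle, either way round below 0.07 rad and x of disc_center in the frame of spindle between -0.004 and 0.004 m and y of disc_center in the frame of spindle between -0.004 and 0.004 m), for 0.2 s.
2. the nut rests on the end of the thread, coaxial within 4 mm, its marks off the gaps (more than 22 degrees from their middles) (z of nut_center in the frame of spindle between 0.0578 and 0.0675 m and angle between the z axis of nut_center and the z axis of spindle, either way round below 0.12 rad and (y of nut_mark in the frame of spindle above 0.0075 m or y of nut_mark in the frame of spindle below -0.0075 m) and x of nut_center in the frame of spindle between -0.004 and 0.004 m and y of nut_center in the frame of spindle between -0.004 and 0.004 m), for 0.1 s.
3. the nut's lugs have dropped into the gaps of the thread (8 mm or more below the top of the crest) (z of nut_center in the frame of spindle between 0.0515 and 0.0575 m and not (y of nut_mark in the frame of spindle above 0.011 m or y of nut_mark in the frame of spindle below -0.011 m) and x of nut_center in the frame of spindle between -0.004 and 0.004 m and y of nut_center in the frame of spindle between -0.004 and 0.004 m), for 0.05 s.
At the end, for the whole second after the job is handed in: The disc lies on the seat (within 3 mm, axes within 4 degrees) and the nut, screwed down the thread, sits flat against its hub (underside no more than 1.8 mm off the hub, axes within 3.4 degrees, coaxial within 4 mm); both stay so, released (all of step 1 and z of nut_center in the frame of spindle between 0.0445 and 0.0488 m and angle between the z axis of nut_center and the z axis of spindle, either way round below 0.06 rad and x of nut_center in the frame of spindle between -0.004 and 0.004 m and y of nut_center in the frame of spindle between -0.004 and 0.004 m); the robot touches nothing.
It fails at once if a bystander (jar, bottle, dish, beaker, timer or spatula) is shoved more than 30 mm or tipped over (distance of any of jar_center, vial_center, dish_center, beaker_center, timer_center, spatula_center from where it was at the start of the episode above 0.03 m or angle between any of jar_center, vial_center, dish_center, beaker_center, timer_center, spatula_center's own z axis and vertical above 0.5 rad).
It also fails if it takes over 67 s, if anything falls off the work surface, if the arm or the gripper's body presses on something with over 40 N, if the wrist force passes 120 N, or if a joint passes its speed limit or range.

## Working session

There is one attempt and no reset: what is moved stays moved. The work goes in short steps, Python scripts to look and compute and a tool call to move; the robot and the scene stay as the last step left them, time stands still between calls to the robot, and variables do not carry over. Pictures are saved under pics/ and viewed, at most 10 in all, crops included, and the job is handed in when it is done.

Besides the shell and the picture viewer there is one more tool, called after "Call:" as name(argument=value, ...), one argument or row to a line, values as JSON. arm_command: Moves the arm, as the interface text tells. Its arguments: {"type":"object","properties":{"increments":{"type":"array","items":{"type":"array","items":{"type":"array","items":{"type":"number"}}}},"gripper":{"type":"number"}},"required":["increments"]}

```bash
ls; mkdir -p pics
cat > h.py <<'E'
import numpy as np, cv2, sys
from scipy.spatial.transform import Rotation as R
from workcell import env, vision, job
def rot(p):
    o=np.array(p["orientation"],float)
    return o if o.shape==(3,3) else R.from_euler('xyz',o).as_matrix()
def w(p,pt): return rot(p)@np.array(pt)+np.array(p["origin"])
def K(p):
    f=p["color"].shape[0]/2/np.tan(np.radians(p["vfov"])/2)
    return np.array([[f,0,p["cx"]],[0,f,p["cy"]],[0,0,1]]),np.array([p["k1"],0,0,0.])
def proj(p,X):
    k,d=K(p); X=(np.atleast_2d(X)-np.array(p["origin"]))@rot(p)
    return cv2.projectPoints(X.reshape(-1,1,3),np.zeros(3),np.zeros(3),k,d)[0].reshape(-1,2)
def ray(p,uv,z):
    k,d=K(p); n=cv2.undistortPoints(np.array(uv,float).reshape(-1,1,2),k,d).reshape(-1,2)
    D=np.c_[n,np.ones(len(n))]@rot(p).T; o=np.array(p["origin"])
    return o+D*((z-o[2])/D[:,2])[:,None]
E
python3 - <<'E'
from h import *
np.set_printoptions(precision=4,suppress=True)
s=env.read_state(); print(s["ee_pos"],s["orientation"],s["time"])
ims=[]
for n in ("side","top"):
    p=vision.capture(n); ims.append(p["color"]); print(n,{k:v for k,v in p.items() if k!="color"})
    for l in "spindle disc_center nut_center nut_mark tooth thread jar_center vial_center dish_center beaker_center timer_center spatula_center".split():
        for r in vision.find_in(l,p)[:4]:
            if r["score"]>.2: X=w(p,r["point"]);print(l,round(r["score"],2),X,proj(p,X)[0].round())
    cv2.imwrite(f"pics/{n}0.png",p["color"])
E
```

```text
pics
[0.2051 0.537  0.4039] [-3.1398 -0.      2.7768] 0.0
side {'vfov': 56.97818206127208, 'cx': 256.6843821768332, 'cy': 190.51701954060104, 'k1': 0.02424480322707195, 'origin': array([ 0.0997, -0.7472,  0.7136]), 'orientation': array([-2.1785, -0.0063, -0.4803]), 'shot': 1}
spindle 0.69 [ 0.5853 -0.0516  0.1361] [293. 189.]
spindle 0.49 [0.4371 0.1077 0.0231] [226. 204.]
spindle 0.44 [0.4403 0.0131 0.0408] [239. 216.]
disc_center 0.69 [0.3199 0.2322 0.0086] [179. 197.]
disc_center 0.62 [0.5088 0.3224 0.005 ] [221. 172.]
nut_center 0.53 [0.4384 0.1114 0.0211] [226. 204.]
nut_mark 0.76 [0.4371 0.1072 0.0248] [226. 204.]
nut_mark 0.32 [ 0.7021 -0.2616  0.0657] [371. 238.]
tooth 0.58 [ 0.5844 -0.0526  0.1465] [293. 186.]
tooth 0.31 [0.4392 0.1072 0.0242] [226. 204.]
thread 0.74 [ 0.5833 -0.0503  0.1387] [293. 188.]
jar_center 0.6 [ 0.4293 -0.172   0.0555] [265. 253.]
vial_center 0.73 [0.4397 0.0132 0.0409] [239. 216.]
vial_center 0.7 [ 0.5825 -0.0526  0.1397] [293. 188.]
vial_center 0.5 [ 0.4295 -0.1738  0.0566] [266. 253.]
dish_center 0.81 [ 0.4645 -0.3136  0.0117] [306. 299.]
beaker_
[... 369 characters left out ...]
'shot': 2}
spindle 0.44 [ 0.5832 -0.0425  0.1546] [263. 163.]
disc_center 0.95 [0.3298 0.2572 0.0113] [173. 249.]
disc_center 0.67 [0.2331 0.4281 0.0076] [122. 277.]
disc_center 0.66 [0.5151 0.3358 0.0102] [152. 194.]
disc_center 0.24 [ 0.4637 -0.3171  0.015 ] [344. 209.]
nut_center 0.71 [0.4321 0.1221 0.0341] [213. 217.]
nut_center 0.25 [0.5104 0.3376 0.0099] [152. 196.]
thread 0.58 [ 0.5803 -0.0427  0.1576] [263. 164.]
jar_center 0.46 [ 0.4306 -0.1525  0.0924] [297. 215.]
dish_center 0.85 [ 0.4622 -0.3187  0.012 ] [344. 210.]
beaker_center 0.84 [ 0.7212 -0.2577  0.0519] [325. 133.]
timer_center 0.8 [0.6802 0.2291 0.0168] [185. 148.]
spatula_center 0.66 [ 0.5381 -0.4705  0.0034] [386. 189.]
```

```bash
python3 -c "
import cv2
a=cv2.imread('pics/side0.png');b=cv2.imread('pics/top0.png')
cv2.imwrite('pics/a.png',cv2.resize(a[60:384,60:460],(800,600) and None,fx=1.85,fy=1.85,interpolation=2))
cv2.imwrite('pics/b.png',cv2.resize(b[90:330,80:400],None,fx=2.5,fy=2.5,interpolation=2))"
```

```text
(no output)
```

View pics/a.png

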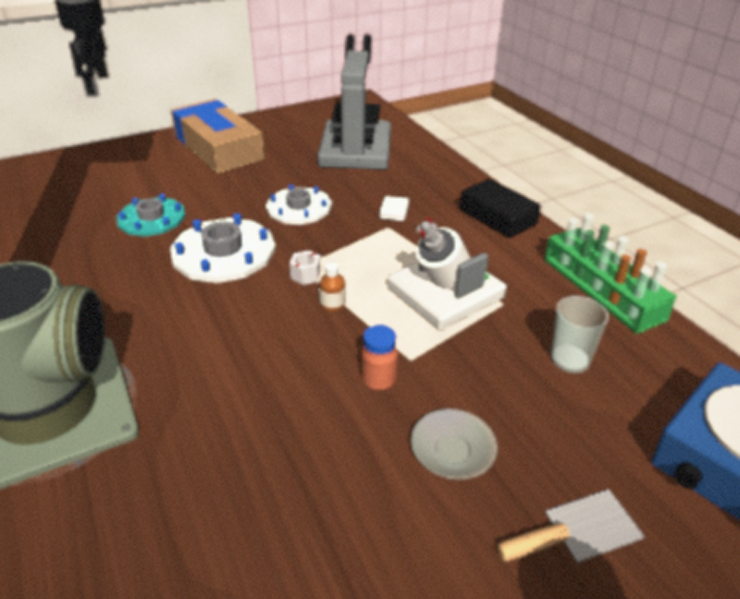

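View pics/b.png

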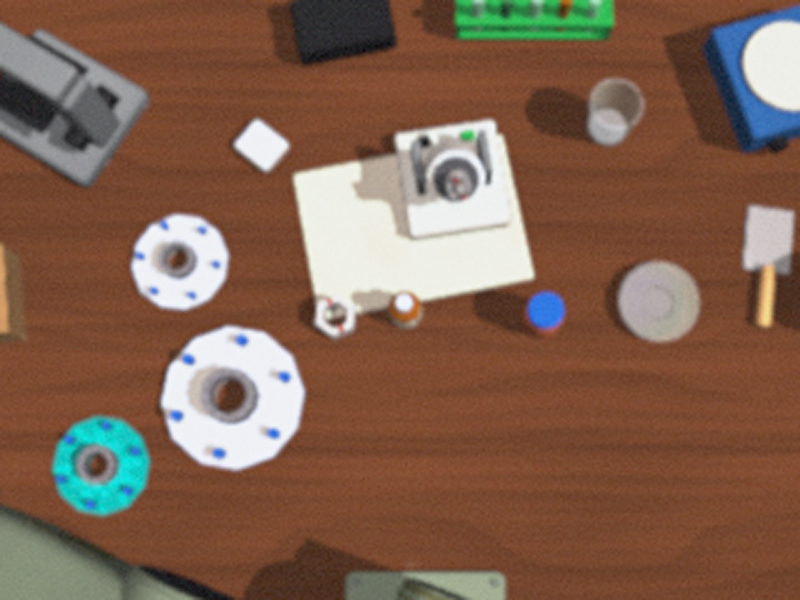

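White disc: the small one is at crop pixel (180,262), about world (0.51,0.33). The larger white disc and the turquoise one are decoys. The nut is at crop pixel (334,317), and the spindle tip at (457,180) leans toward the robot. Next I'll average some frames and zoom in.

```bash
cat > look.py <<'E'
from h import *
def avg(n,k=6):
    ps=[vision.capture(n) for _ in range(k)]; p=ps[-1]; p=dict(p); p["avg"]=np.mean([q["color"].astype(float) for q in ps],0); return p
def crop(p,X,h,z):
    u=np.round(proj(p,X)[0]).astype(int); c=p["avg"][u[1]-h:u[1]+h,u[0]-h:u[0]+h]
    return cv2.resize(c,None,fx=z,fy=z,interpolation=cv2.INTER_CUBIC).clip(0,255).astype(np.uint8),u-h
E
python3 - <<'E'
from look import *
import pickle
o={};rows=[]
for n in("top","side"):
    p=avg(n); o[n]=p; r=[]
    for X in((.583,-.045,.14),(.435,.117,.03),(.512,.332,.01)):
        c,u=crop(p,X,22,6); r.append(c); print(n,u)
    rows.append(np.hstack(r))
pickle.dump(o,open("o.pkl","wb"))
cv2.imwrite("pics/c.png",np.vstack(rows))
E
```

```text
top [242 143]
top [193 195]
top [131 173]
side [269 164]
side [202 179]
side [198 148]
```

View pics/c.png

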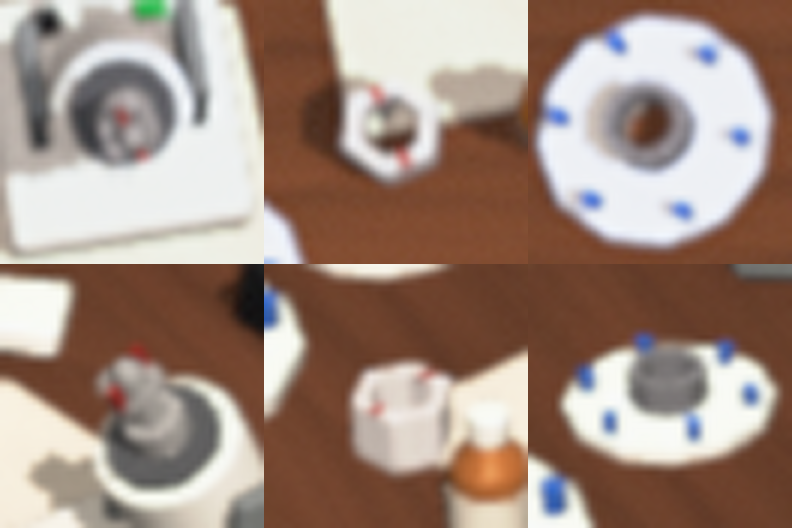

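The teeth, marks and caps can all be segmented. I'll fit the poses from colour blobs in both views.

```bash
cat > fit.py <<'E'
from look import *
import pickle
from scipy.optimize import least_squares
np.set_printoptions(precision=4,suppress=True)
o=pickle.load(open("o.pkl","rb"))
def blobs(p,X,h,col,th,amin=1):
    u=np.round(proj(p,X)[0]).astype(int)-h; c=p["avg"][u[1]:u[1]+2*h,u[0]:u[0]+2*h]
    b,g,r=c[...,0],c[...,1],c[...,2]; v=(b-r if col=="b" else r-np.maximum(g,b)*1.0)
    if col=="r": v=np.where(np.abs(g-b)<25+0*g,v,0)
    w=np.clip(v-th,0,None); n,l=cv2.connectedComponents((w>0).astype(np.uint8),connectivity=4); res=[]
    for i in range(1,n):
        y,x=np.nonzero(l==i); 
        if len(x)>=amin: ww=w[y,x]; res.append([(x*ww).sum()/ww.sum()+u[0],(y*ww).sum()/ww.sum()+u[1],ww.sum(),len(x)])
    return np.array(sorted(res,key=lambda r:-r[2]))
E
python3 - <<'E'
from fit import *
for n in o:
    p=o[n]
    print(n,"caps\n",blobs(p,(.512,.332,.01),22,"b",30,2)[:8].round(1))
    print("marks\n",blobs(p,(.435,.117,.03),10,"r",25)[:4].round(1))
    print("teeth\n",blobs(p,(.583,-.045,.14),14,"r",25)[:5].round(1))
E
```

```text
top caps
 [[145.2 179.6 597.2  14. ]
 [135.5 191.9 548.7  14. ]
 [141.1 205.8 524.   11. ]
 [156.3 207.6 468.2  12. ]
 [160.5 181.4 465.5  14. ]
 [165.9 195.2 445.   12. ]]
marks
 [[ 217.2  221.8 1170.    72. ]
 [ 211.3  210.2  155.7    9. ]
 [ 220.   226.    25.3    1. ]
 [ 207.   226.    24.     1. ]]
teeth
 [[261.9 162.  105.2   7. ]
 [265.3 168.3  53.5   4. ]]
side caps
 [[ 201.8  186.  1344.5   26. ]
 [ 225.1  174.5  353.    12. ]
 [ 207.3  166.5  345.8    9. ]
 [ 230.4  162.1  296.5    8. ]
 [ 234.6  169.1  278.     8. ]
 [ 211.2  173.7  249.2    9. ]
 [ 216.9  160.6  232.     7. ]]
marks
 [[ 221.1  196.  2444.   163. ]
 [ 220.3  202.7  112.2    6. ]]
teeth
 [[ 289.9  178.9 6449.2  349. ]]
```

```bash
cat >> fit.py <<'E'
def Sp(q): # x,y,z seat, lean az, gap angle
    x,y,z,a,g=q; Rm=R.from_euler('z',a)*R.from_euler('y',np.radians(30))*R.from_euler('z',g)
    return Rm.as_matrix(),np.array([x,y,z])
E
python3 - <<'E'
from fit import *
# disc
def dpts(q): a=q[2]+np.radians(np.arange(30,390,60)); return np.c_[q[0]+.053*np.cos(a),q[1]+.053*np.sin(a),a*0+.016]
from scipy.spatial import cKDTree
ob={"top":blobs(o["top"],(.512,.332,.01),22,"b",30,2)[:6,:2],"side":blobs(o["side"],(.512,.332,.01),22,"b",30,2)[1:7,:2]}
def f(q,ns): return np.concatenate([(lambda P:(P[cKDTree(P).query(ob[n])[1]]-ob[n]).ravel())(proj(o[n],dpts(q))) for n in ns])
for ns in (["top"],["side"],["top","side"]):
    b=min((least_squares(f,[.512,.33,a],args=(ns,),x_scale=[.01,.01,.1],diff_step=1e-4) for a in np.radians(np.arange(0,60,10))),key=lambda r:r.cost); print("disc",ns,b.x,np.degrees(b.x[2])%60,b.cost)
mk={"top":[[211.4,210.3],[215.9,220.9]],"side":[[228.4,197.4],[220.5,202.6]]}
for n in mk:
    X=ray(o[n],mk[n],.034); d=X[0]-X[1]; print("nut",n,X.mean(0),np.linalg.norm(d),np.degrees(np.arctan2(d[1],d[0])))
T={"top":[[261.9,162],[265.3,168.3]],"side":[[291.6,178.6],[288.1,186.1]]}
C={"top":[261.8,160.9],"side":[295.8,192.4]}
def g(q,sw,rt=.0135,ns=("top","side")):
    Rm,t=Sp(q); e=[]
    for n in ns:
        a=np.radians(28.5); P=np.array([[rt*np.cos(a),rt*np.sin(a),.049],[-rt*np.cos(a),-rt*np.sin(a),.049],[0,0,0]])
        e.append((proj(o[n],P@Rm.T+t)-np.array((T[n][::-1] if n==sw else T[n])+[C[n]])).ravel())
    return np.concatenate(e+[[(q[2]-.115)/.002]])
for sw in (None,"top"):
  for rt in(.0125,.015):
    b=min((least_squares(g,[.61,-.045,.115,np.pi+a,gg],args=(sw,rt),x_scale=[.01,.01,.01,.1,.1]) for a in(-.3,0,.3) for gg in np.arange(0,6,.7)),key=lambda r:r.cost)
    print("sp",sw,rt,b.x,np.degrees(b.x[3:]),b.cost,b.fun.round(1), (lambda S:S[1]+S[0]@[0,0,.058])(Sp(b.x)))
E
```

```text
disc ['top'] [ 0.5169  0.3399 -0.1087] 53.76989882459332 0.0878278157080576
disc ['side'] [0.5163 0.3371 0.9429] 54.02543859207779 0.22451958883301712
disc ['top', 'side'] [ 0.5169  0.3393 -0.1071] 53.86099150970094 0.7111840387957317
nut top [0.4379 0.1203 0.034 ] 0.039051110136395235 23.74840322369026
nut side [0.4374 0.1172 0.034 ] 0.03693657626768236 23.152952799603874
sp None 0.0125 [ 0.6014 -0.0412  0.1138  3.2695  3.036 ] [187.3274 173.9523] 1.1053043737653614 [-0.2 -0.4  0.2  0.1  0.6  0.6  0.1  0.1  0.1 -0.4 -0.3 -0.8 -0.6] [ 0.5726 -0.0449  0.1641]
sp None 0.015 [ 0.6014 -0.0413  0.1138  3.2653  3.0667] [187.0876 175.7117] 2.4880952931174556 [-0.7 -1.   0.7  0.7  0.7  0.6  0.4 -0.7 -0.2  0.4 -0.3 -0.8 -0.6] [ 0.5726 -0.0448  0.1641]
sp top 0.0125 [ 0.6013 -0.0462  0.1138  2.9606  1.3978] [169.6298  80.0892] 50.32330315271996 [ 1.4 -3.9 -3.   3.5  2.2  0.6  0.6  4.6 -1.2 -5.7  0.6  0.1 -0.6] [ 0.5728 -0.0409  0.164 ]
sp top 0.015 [ 0.6008 -0.0481  0.1138  2.8351  1.4348] [162.4391  82.2097] 59.10852780003454 [ 1.9 -3.7 -4.2  3.2  2.8  0.7  0.7  4.7 -1.5 -6.3  0.8  0.4 -0.6] [ 0.5731 -0.0394  0.164 ]
```

Fit results:

| Item | Pose |
|---|---|
| Disc | (0.517, 0.339), x axis at 53.9° mod 60 |
| Nut | (0.4377, 0.119), marks at 23.4° |
| Spindle seat | (0.601, -0.041, 0.114), lean azimuth 187.5°, gaps about -5° off the lean plane |

Both cameras agree within about 3 mm. Next is the move helper.

```bash
cat > go.py <<'E'
from h import *
np.set_printoptions(precision=4,suppress=True)
SEAT=np.array([.6014,-.0412,.1138]); AZ=np.radians(187.6)
RS=(R.from_euler('z',AZ)*R.from_euler('y',np.radians(30))).as_matrix() # gap at angle ~-5 in this frame
def down(azy): return R.from_euler('xyz',[np.pi,0,np.radians(azy+90)])
def spn(ang): # tool z along -axis, tool y at angle ang (deg) in RS frame
    a=np.radians(ang); y=RS@[np.cos(a),np.sin(a),0]; z=-RS[:,2]; return R.from_matrix(np.c_[np.cross(y,z),y,z])
def inc(pos,Rt,s=None):
    s=s or env.read_state(); R0=R.from_euler('xyz',s["orientation"]); p0=np.array(s["ee_pos"])
    t=R0.inv().apply(np.array(pos)-p0)/.2; r=(R0.inv()*Rt).as_rotvec()/np.radians(120)
    print("inc",np.r_[t,r].round(4).tolist(),"rows",np.ceil(max(np.linalg.norm(t)*200/41.7,np.linalg.norm(r)*120/7.16)))
def insp(): # tool pose in the spindle frame
    s=env.read_state(); R0=R.from_euler('xyz',s["orientation"]).as_matrix(); p=RS.T@(np.array(s["ee_pos"])-SEAT)
    print("t",s["time"],"TCP in sp(mm)",p*1e3,"yang",np.degrees(np.arctan2(*(RS.T@R0[:,1])[[1,0]])),"F in sp",RS.T@np.array(s["ft_force"]),"M",RS.T@np.array(s["moment"]),"w",s["gripper_width"],s["grip_force"],"q",np.array(s["qpos"]))
E
python3 -c "
from go import *
inc([.5169,.3385,.25],down(53.9))
for a in (0,30,60,90,120,150,180,210,240,270,300,330): print(a,np.degrees(spn(a).as_euler('xyz')).round())
print(env.read_state()['qpos'])"
```

```text
inc [-1.8106, -0.372, 0.7736, 0.0001, -0.0, 0.1266] rows 10.0
0 [-150.    0.  -82.]
30 [-153.  -14.  -56.]
60 [-164.  -26.  -26.]
90 [180. -30.   8.]
120 [164. -26.  41.]
150 [153. -14.  71.]
180 [150.   0.  98.]
210 [153.  14. 124.]
240 [164.  26. 154.]
270 [-180.   30. -172.]
300 [-164.   26. -139.]
330 [-153.   14. -109.]
[ 1.186   0.3196  1.5645  0.      1.2574 -0.02  ]
```

Call:
arm_command(
  increments=[
    [[-0.95, -0.19, 0.3, 0, 0, 0.1266], [-0.95, -0.19, 0.3, 0, 0, 0.1266], [-0.95, -0.19, 0.3, 0, 0, 0.1266], [-0.95, -0.19, 0.3, 0, 0, 0.1266], [-0.95, -0.19, 0.3, 0, 0, 0.1266]],
  ],
  gripper=64,
)

```text
time: 2.32
ee_pos: [0.3706, 0.4324, 0.3441]
orientation: [-3.142, 0.0, 2.511]
ft_force: [-0.1, 1.2, -0.9]
gripper_width: 0.064
grip_force: 0.0
```

```bash
python3 -c "
from go import *
inc([.5169,.3385,.25],down(53.9))"
```

```text
inc [-0.8673, 0.0516, 0.4709, -0.0, 0.0002, -0.0] rows 5.0
```

Call:
arm_command(
  increments=[
    [[-0.867, 0.052, 0.471, 0, 0, 0], [-0.867, 0.052, 0.471, 0, 0, 0], [-0.867, 0.052, 0.471, 0, 0, 0], [-0.867, 0.052, 0.471, 0, 0, 0], [-0.867, 0.052, 0.471, 0, 0, 0], [-0.867, 0.052, 0.471, 0, 0, 0], [-0.867, 0.052, 0.471, 0, 0, 0]],
  ],
)

```text
time: 2.9
ee_pos: [0.5163, 0.339, 0.2493]
orientation: [-3.14, -0.001, 2.509]
ft_force: [0.2, 1.1, -0.4]
gripper_width: 0.0639
grip_force: 0.0
```

```bash
python3 -c "
from look import *
from go import *
inc([.5169,.3385,.186],down(53.9))
c=[crop(avg(n,2),(.517,.338,.06),26,7)[0] for n in('top','side')]
cv2.imwrite('pics/d.png',np.hstack(c))"
```

```text
inc [-0.0044, 0.0003, 0.3164, -0.0009, -0.0005, -0.0013] rows 2.0
```

View pics/d.png

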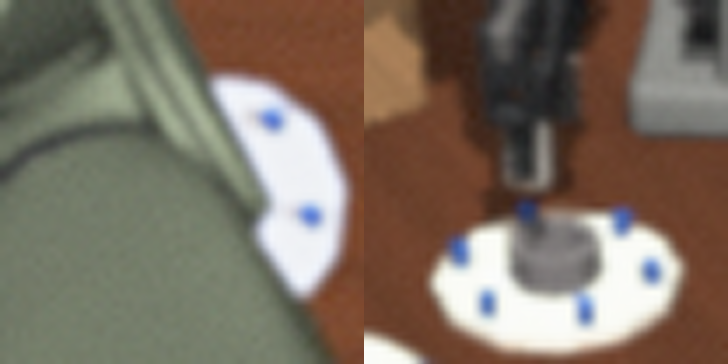

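```bash
python3 -c "
from look import *
p=vision.capture('side')
u=np.round(proj(p,(.517,.338,.06))[0])-26
for X in((.517,.338,.08),(.517,.338,.03),(.517,.338,.1),(.517+.035*np.cos(.94),.338+.035*np.sin(.94),.085),(.517-.035*np.cos(.94),.338-.035*np.sin(.94),.085)): print(X,(proj(p,X)[0]-u)*7+[364,0])
"
```

```text
(0.517, 0.338, 0.08) [546.82342979 151.51292949]
(0.517, 0.338, 0.03) [551.74314811 233.19825337]
(0.517, 0.338, 0.1) [544.79055578 117.82101082]
(np.float64(0.5376425808760884), np.float64(0.36626453351417904), 0.085) [561.50679156 112.34152412]
(np.float64(0.49635741912391157), np.float64(0.309735466485821), 0.085) [530.45390923 175.31517583]
```

The near fingertip shows at (528,175) against a predicted 530, and the hub matches too. Descending and gripping.

Call:
arm_command(
  increments=[
    [[-0.004, 0, 0.16, 0, 0, 0], [-0.004, 0, 0.25, 0, 0, 0], [-0.004, 0, 0.316, 0, 0, 0], [-0.004, 0, 0.316, 0, 0, 0]],
  ],
)

```text
time: 3.48
ee_pos: [0.5143, 0.3399, 0.1852]
orientation: [-3.137, -0.002, 2.513]
ft_force: [-0.7, -0.2, 0.4]
gripper_width: 0.064
grip_force: 0.0
```

Call:
arm_command(
  increments=[
    [[0, 0, 0, 0, 0, 0], [0, 0, 0, 0, 0, 0], [0, 0, 0, 0, 0, 0], [0, 0, 0, 0, 0, 0], [0, 0, 0, 0, 0, 0]],
  ],
  gripper=35,
)

```text
time: 3.9
ee_pos: [0.5162, 0.34, 0.1885]
orientation: [3.139, 0.0, 2.512]
ft_force: [-0.9, 1.4, 2.2]
gripper_width: 0.0482
grip_force: 62.5
```

Call:
arm_command(
  increments=[
    [[0, 0, -0.1, 0, 0, 0], [0, 0, -0.3, 0, 0, 0], [0, 0, -0.5, 0, 0, 0], [0, 0, -0.7, 0, 0, 0], [0, 0, -0.85, 0, 0, 0], [0, 0, -0.85, 0, 0, 0]],
  ],
)

```text
time: 4.4
ee_pos: [0.5171, 0.3402, 0.3653]
orientation: [3.128, 0.006, 2.512]
ft_force: [0.5, 1.2, -1.0]
gripper_width: 0.0478
grip_force: 63.0
```

```bash
python3 -c "
from look import *
from go import *
for i in range(4):
  s=env.read_state(); print(s['ee_pos'],s['ft_force'],s['gripper_width']); p=vision.capture('side')
cv2.imwrite('pics/e.png',crop(avg('side',2),(.51,.334,.25),40,7)[0])
A=RS[:,2]; print(A)
for a in(60,90,120): print(a);inc(SEAT+A*(.187+.1),spn(a)); inc(SEAT+A*(.187+.1),spn(a+180))
"
```

```text
[0.5171 0.3402 0.3653] [ 0.5357  1.176  -0.9799] 0.04781976235078777
[0.5165 0.3399 0.3617] [ 0.3152  0.1075 -3.3678] 0.04831710339824645
[0.5159 0.3395 0.3587] [ 0.0727 -0.6355 -3.6452] 0.047916645742766335
[0.5155 0.3393 0.3567] [-0.5924 -0.2544 -2.9234] 0.04835570404660171
[-0.4956 -0.0661  0.866 ]
60
inc [-0.9489, -1.7808, -0.0306, -0.2912, 0.2198, 1.3414] rows 24.0
inc [-0.9489, -1.7808, -0.0306, -0.1521, -0.2015, -0.1112] rows 10.0
90
inc [-0.9489, -1.7808, -0.0306, -0.2976, 0.1205, 1.1036] rows 20.0
inc [-0.9489, -1.7808, -0.0306, -0.0968, -0.2391, -0.3552] rows 10.0
120
inc [-0.9489, -1.7808, -0.0306, -0.289, 0.0357, 0.8628] rows 16.0
inc [-0.9489, -1.7808, -0.0306, -0.0331, -0.2677, -0.5987] rows 12.0
```

View pics/e.png

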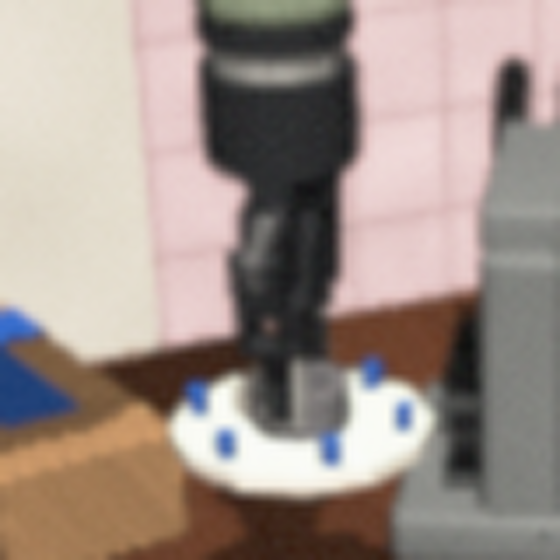

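The disc is held level, with the hub gripped at about (295,400) in the crop. Carrying it over to the spindle.

Call:
arm_command(
  increments=[
    [[-0.47, -0.89, -0.1, -0.152, -0.2, -0.111], [-0.47, -0.89, -0.1, -0.152, -0.2, -0.111], [-0.47, -0.89, -0.1, -0.152, -0.2, -0.111], [-0.47, -0.89, -0.1, -0.152, -0.2, -0.111], [-0.47, -0.89, -0.1, -0.152, -0.2, -0.111], [-0.47, -0.89, -0.1, -0.152, -0.2, -0.111], [-0.47, -0.89, -0.1, -0.152, -0.2, -0.111]],
  ],
)

```text
time: 5.28
ee_pos: [0.486, 0.1385, 0.3761]
orientation: [2.859, 0.444, 2.682]
ft_force: [-0.7, 0.6, -1.7]
gripper_width: 0.0484
grip_force: 63.3
```

```bash
python3 -c "
from go import *
A=RS[:,2]; inc(SEAT+A*(.187+.1),spn(240)); insp()
"
```

```text
inc [-0.2599, -0.9679, -0.0731, -0.0, -0.0012, -0.0023] rows 5.0
t 5.2833 TCP in sp(mm) [ -52.683  -193.4036  272.4985] yang -120.28070496965294 F in sp [ 1.3701 -0.6393 -1.1857] M [ 0.0057 -0.4079 -0.0003] w 0.048366522813227224 63.27603483572602 q [ 0.2748  0.1384  1.9398 -0.1331  0.5502 -0.8052]
```

Call:
arm_command(
  increments=[
    [[-0.26, -0.968, -0.073, 0, 0, 0], [-0.26, -0.968, -0.073, 0, 0, 0], [-0.26, -0.968, -0.073, 0, 0, 0], [-0.26, -0.968, -0.073, 0, 0, 0], [-0.26, -0.968, -0.073, 0, 0, 0], [-0.26, -0.968, -0.073, 0, 0, 0], [-0.26, -0.968, -0.073, 0, 0, 0], [-0.26, -0.968, -0.073, 0, 0, 0]],
  ],
)

```text
time: 5.95
ee_pos: [0.4616, -0.0579, 0.3626]
orientation: [2.857, 0.445, 2.685]
ft_force: [-0.1, 0.3, -2.8]
gripper_width: 0.0485
grip_force: 63.5
```

```bash
python3 -c "
from look import *
from go import *
for i in range(3): vision.capture('side'); insp()
A=RS[:,2]; inc(SEAT+A*(.187+.045),spn(240))
c=[]
for n in ('top','side'):
  p=avg(n,2); k,u=crop(p,SEAT+A*.08,30,6); 
  for h in (0,.03,.058,.1):
    q=(proj(p,SEAT+A*h)[0]-u+.5)*6; cv2.circle(k,tuple(int(v) for v in q),2,(0,255,255),-1)
  c.append(k)
cv2.imwrite('pics/f.png',np.hstack(c))
"
```

```text
t 6.0 TCP in sp(mm) [ -2.5531  -2.4852 285.9632] yang -120.0401117311737 F in sp [ 1.3057  0.1212 -2.0718] M [-0.0552 -0.4582  0.019 ] w 0.0483452307501558 63.50298721343279 q [-0.2008  0.0922  2.0342  0.3321  0.5419 -1.6255]
t 6.05 TCP in sp(mm) [ -2.6392  -2.7687 286.1002] yang -120.00169445031959 F in sp [ 1.3621  0.5479 -1.2907] M [-0.0017 -0.4572 -0.0166] w 0.04788214635412533 63.50298296660185 q [-0.2002  0.0919  2.0342  0.3322  0.5417 -1.6257]
t 6.1 TCP in sp(mm) [ -2.6405  -2.8986 286.2353] yang -119.97749477418022 F in sp [ 0.5454  0.0193 -1.6777] M [-0.039  -0.3896 -0.0089] w 0.048337052990415234 63.5029860958457 q [-0.2     0.0916  2.0343  0.3322  0.5416 -1.6259]
inc [0.0037, -0.0204, 0.2711, 0.0022, -0.001, 0.0002] rows 2.0
```

View pics/f.png

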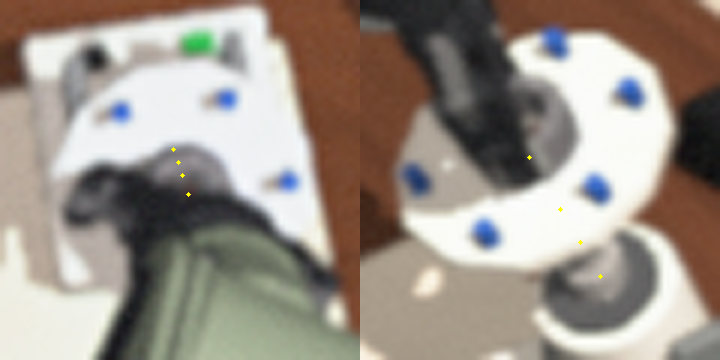

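Call:
arm_command(
  increments=[
    [[0.004, -0.02, 0.06, 0.002, -0.001, 0], [0.004, -0.02, 0.12, 0.002, -0.001, 0], [0.004, -0.02, 0.18, 0.002, -0.001, 0], [0.004, -0.02, 0.23, 0.002, -0.001, 0], [0.004, -0.02, 0.27, 0.002, -0.001, 0], [0.004, -0.02, 0.27, 0.002, -0.001, 0], [0.004, -0.02, 0.27, 0.002, -0.001, 0]],
  ],
)

```text
time: 6.88
ee_pos: [0.4859, -0.0573, 0.3146]
orientation: [2.86, 0.446, 2.685]
ft_force: [-0.3, 4.5, -3.6]
gripper_width: 0.048
grip_force: 63.4
```

```bash
python3 -c "
from look import *
from fit import blobs
from go import *
A=RS[:,2]
p=avg('side',3); insp()
b=blobs(p,SEAT+A*.06,30,'b',40,5); print(b.round(1)[:7])
for dz in (.0,):
  s=env.read_state(); R0=R.from_euler('xyz',s['orientation']).as_matrix(); c=np.array(s['ee_pos'])+R0[:,2]*(.187-.016)
  for k in range(6):
    a=np.radians(30+60*k); print((c+R0@[.053*np.sin(a),.053*np.cos(a),0]).round(3), proj(p,c+R0@[.053*np.sin(a),.053*np.cos(a),0])[0].round(1))
inc(SEAT+A*(.187+.025),spn(240))
"
```

```text
t 7.0333 TCP in sp(mm) [  0.6776   0.701  232.893 ] yang -120.10539204065243 F in sp [ 0.9143 -6.0965 -3.2538] M [-0.9702 -0.3806 -0.0341] w 0.04800749225548162 63.300031973049045 q [-0.1879  0.1868  2.0618  0.3958  0.4212 -1.6897]
[[301.5 189.7 673.7  15. ]
 [283.5 196.5 665.   15. ]
 [294.5 165.6 662.3  16. ]
 [306.8 174.  599.   15. ]
 [272.2 187.8 125.3   8. ]]
[0.563 0.007 0.167] [277.  171.8]
[ 0.527 -0.025  0.144] [271.3 186.7]
[ 0.534 -0.077  0.144] [282.9 195.6]
[ 0.577 -0.099  0.167] [300.8 188.7]
[ 0.613 -0.067  0.19 ] [306.  172.9]
[ 0.606 -0.015  0.19 ] [293.8 164.9]
inc [-0.0012, 0.0047, 0.1045, 0.0, -0.0002, -0.0009] rows 1.0
```

Call:
arm_command(
  increments=[
    [[0, 0.008, 0.0, 0, 0, 0], [0, 0.008, 0.02, 0, 0, 0], [0, 0.008, 0.04, 0, 0, 0], [0, 0.008, 0.05, 0, 0, 0], [0, 0.008, 0.05, 0, 0, 0], [0, 0.008, 0.05, 0, 0, 0]],
  ],
)

```text
time: 7.53
ee_pos: [0.4914, -0.0559, 0.3066]
orientation: [2.861, 0.448, 2.684]
ft_force: [-1.0, 1.7, -3.6]
gripper_width: 0.0486
grip_force: 63.4
```

```bash
python3 -c "
from go import *
insp();vision.capture('side'); insp()"
```

```text
t 7.5333 TCP in sp(mm) [ -0.2967   0.0177 222.4633] yang -120.11392151966527 F in sp [ 2.4647 -1.8212 -2.7525] M [-0.2944 -0.6123 -0.0065] w 0.04862896145662467 63.439158825203776 q [-0.1815  0.2064  2.063   0.4058  0.3987 -1.6964]
t 7.5833 TCP in sp(mm) [ -0.3011  -0.0153 222.5141] yang -120.11086764220812 F in sp [ 1.9785 -1.9977 -3.2493] M [-0.3046 -0.6374  0.0258] w 0.048752938816689705 63.43940153717995 q [-0.1814  0.2063  2.0629  0.4058  0.3988 -1.6963]
```

Call:
arm_command(
  increments=[
    [[0, 0.002, 0.02, 0, 0, 0], [0, 0.004, 0.04, 0, 0, 0], [0, 0.004, 0.06, 0, 0, 0], [0, 0.004, 0.075, 0, 0, 0], [0, 0.004, 0.075, 0, 0, 0]],
  ],
)

```text
time: 8.0
ee_pos: [0.4994, -0.0542, 0.2937]
orientation: [2.86, 0.449, 2.684]
ft_force: [-2.1, 1.2, -0.6]
gripper_width: 0.0483
grip_force: 63.8
```

```bash
python3 -c "
from go import *
insp();vision.capture('side'); insp()"
```

```text
t 8.0 TCP in sp(mm) [ -0.9329  -0.6009 207.2154] yang -120.1126051093568 F in sp [ 1.9456 -1.4729  0.4535] M [-0.0705 -0.681  -0.0389] w 0.04827219428749793 63.75506923533976 q [-0.1742  0.2352  2.065   0.4294  0.3679 -1.7166]
t 8.05 TCP in sp(mm) [ -0.9228  -0.6395 207.4207] yang -120.1099273459844 F in sp [ 2.1647 -0.5341 -1.8263] M [-0.0979 -0.6152  0.0064] w 0.048027916819053926 63.664477206766605 q [-0.1742  0.2348  2.065   0.4291  0.3682 -1.7164]
```

Call:
arm_command(
  increments=[
    [[0.002, -0.001, 0.015, 0, 0, 0], [0.002, -0.001, 0.03, 0, 0, 0], [0.002, -0.001, 0.045, 0, 0, 0], [0.002, -0.001, 0.06, 0, 0, 0], [0.002, -0.001, 0.06, 0, 0, 0]],
  ],
)

```text
time: 8.47
ee_pos: [0.5049, -0.0532, 0.2828]
orientation: [2.86, 0.448, 2.684]
ft_force: [-0.4, 2.4, -3.9]
gripper_width: 0.0481
grip_force: 63.4
```

```bash
python3 -c "
from go import *
insp();vision.capture('side'); insp()"
```

```text
t 8.4667 TCP in sp(mm) [ -0.2624  -0.848  195.0215] yang -120.11686926561114 F in sp [ 2.076  -2.3978 -3.3456] M [-0.4072 -0.6114  0.0312] w 0.04813231994025692 63.438000278547406 q [-0.17    0.2581  2.068   0.4544  0.3441 -1.7402]
t 8.5167 TCP in sp(mm) [ -0.2511  -0.8454 195.1775] yang -120.11242938478134 F in sp [ 3.0734 -2.2771 -2.7625] M [-0.3204 -0.6145  0.0389] w 0.04796801614874542 63.43666423112154 q [-0.1701  0.2578  2.068   0.454   0.3444 -1.7399]
```

Call:
arm_command(
  increments=[
    [[0.003, 0.001, 0.015, 0, 0, 0], [0.003, 0.001, 0.03, 0, 0, 0], [0.003, 0.001, 0.04, 0, 0, 0], [0.003, 0.001, 0.05, 0, 0, 0], [0.003, 0.001, 0.05, 0, 0, 0]],
  ],
)

```text
time: 8.93
ee_pos: [0.5076, -0.0527, 0.2774]
orientation: [2.859, 0.451, 2.683]
ft_force: [-25.4, -3.9, 25.6]
gripper_width: 0.0479
grip_force: 68.2
```

```bash
python3 -c "
from go import *
insp();vision.capture('side'); insp()"
```

```text
t 8.9333 TCP in sp(mm) [  0.0529  -0.9854 188.9585] yang -120.08472671402218 F in sp [ 9.4574  0.4888 35.0182] M [-0.1453 -1.6157 -0.0994] w 0.047949308567308876 68.19960954599082 q [-0.1679  0.2693  2.0707  0.4751  0.3276 -1.7605]
t 8.9833 TCP in sp(mm) [  0.0668  -1.0016 188.9771] yang -120.08465282383978 F in sp [ 8.3161  0.5566 36.2482] M [-0.1533 -1.7041 -0.0885] w 0.04791467643046852 68.21362311020494 q [-0.1678  0.2692  2.0708  0.475   0.3275 -1.7604]
```

Call:
arm_command(
  increments=[
    [[0, 0, -0.012, 0, 0, 0], [0, 0, -0.015, 0, 0, 0], [0, 0, -0.015, 0, 0, 0]],
  ],
)

```text
time: 9.23
ee_pos: [0.5077, -0.0526, 0.2777]
orientation: [2.86, 0.45, 2.683]
ft_force: [-8.3, -0.8, 8.1]
gripper_width: 0.0484
grip_force: 65.6
```

Call:
arm_command(
  increments=[
    [[0, 0, 0, 0, 0, 0], [0, 0, 0, 0, 0, 0], [0, 0, 0, 0, 0, 0], [0, 0, -0.1, 0, 0, 0], [0, 0, -0.3, 0, 0, 0], [0, 0, -0.5, 0, 0, 0], [0, 0, -0.65, 0, 0, 0], [0, 0, -0.65, 0, 0, 0]],
  ],
  gripper=66,
)

```text
time: 9.9
ee_pos: [0.4428, -0.0614, 0.3956]
orientation: [2.857, 0.461, 2.681]
ft_force: [0.7, 0.8, 0.4]
gripper_width: 0.0658
grip_force: 0.0
```

```bash
python3 -c "
from look import *
from fit import blobs
from go import *
from scipy.optimize import least_squares
from scipy.spatial import cKDTree
A=RS[:,2]; insp()
P={n:avg(n,3) for n in('top','side')}
B={n:blobs(P[n],SEAT+A*.016,30,'b',40,5)[:6] for n in P}
for n in P: print(n,B[n].round(1).tolist())
def mod(q):
  a=q[3]+np.radians(np.arange(0,360,60)); return SEAT+(np.c_[.053*np.cos(a)+q[0],.053*np.sin(a)+q[1],0*a+q[2]+.016])@RS.T
def f(q):
  return np.concatenate([(lambda M:(M[cKDTree(M).query(B[n][:,:2])[1]]-B[n][:,:2]).ravel())(proj(P[n],mod(q))) for n in P])
b=min((least_squares(f,[0,0,0,g],x_scale=[.01,.01,.01,.1]) for g in np.radians(range(0,60,10))),key=lambda r:r.cost); print(b.x,b.cost,b.fun.round(1))
c=[]
for n in P:
  k,u=crop(P[n],SEAT+A*.03,30,6); c.append(k)
cv2.imwrite('pics/g.png',np.hstack(c))
"
```

```text
t 9.9 TCP in sp(mm) [ -2.4863  -0.957  323.9741] yang -120.03081914709871 F in sp [-0.9204 -0.661  -0.0511] M [ 0.0105 -0.2381  0.0217] w 0.06577571852170284 0.0 q [-0.2188  0.0265  2.0155  0.3019  0.6103 -1.6015]
top [[246.8, 165.2, 529.3, 13.0], [269.8, 148.0, 420.3, 9.0], [253.1, 150.0, 417.3, 9.0], [279.4, 161.0, 384.0, 9.0]]
side [[305.6, 198.1, 582.3, 13.0], [282.2, 180.5, 581.3, 13.0], [298.7, 174.2, 577.0, 13.0], [310.8, 182.6, 569.3, 14.0], [288.2, 204.7, 560.3, 12.0], [276.9, 195.5, 509.3, 11.0]]
[ 0.0015  0.0006 -0.0003  0.5182] 0.1719317995920411 [-0.2 -0.2  0.1  0.1  0.2  0.1  0.   0.  -0.  -0.2  0.1  0.3 -0.1  0.1
 -0.2 -0.1  0.  -0.2  0.1  0. ]
```

View pics/g.png

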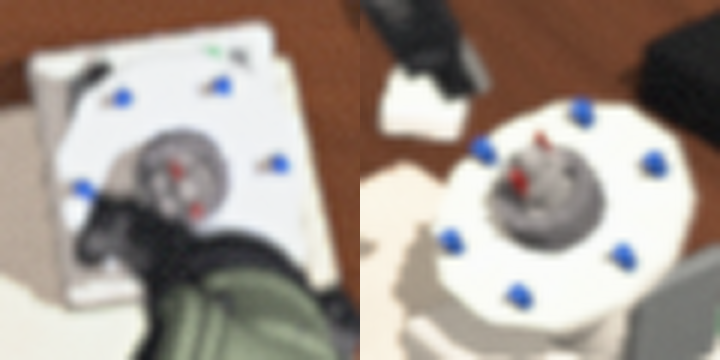

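The disc is seated: the cap fit gives z off by -0.3 mm and centring within 1.5 mm. Now the nut.

```bash
python3 -c "
from go import *
inc([.4377,.1188,.27],down(23.4)); inc([.4377,.1188,.27],down(23.4+180))"
```

```text
inc [0.6363, 0.6649, 0.5573, 0.2015, 0.1568, 0.3587] rows 8.0
inc [0.6363, 0.6649, 0.5573, -0.1948, 0.2503, -1.1011] rows 20.0
```

```bash
python3 -c "
from go import *
inc([.4377,.1188,.33],down(23.4))"
```

```text
inc [0.5069, 0.7398, 0.2972, 0.2015, 0.1568, 0.3587] rows 8.0
```

Call:
arm_command(
  increments=[
    [[0.507, 0.74, 0.297, 0.2015, 0.157, 0.359], [0.507, 0.74, 0.297, 0.2015, 0.157, 0.359], [0.507, 0.74, 0.297, 0.2015, 0.157, 0.359], [0.507, 0.74, 0.297, 0.2015, 0.157, 0.359], [0.507, 0.74, 0.297, 0.2015, 0.157, 0.359], [0.507, 0.74, 0.297, 0.2015, 0.157, 0.359], [0.507, 0.74, 0.297, 0.2015, 0.157, 0.359], [0.507, 0.74, 0.297, 0.2015, 0.157, 0.359]],
  ],
  gripper=64,
)

```text
time: 10.87
ee_pos: [0.4371, 0.1223, 0.3287]
orientation: [3.068, 0.061, 2.123]
ft_force: [-0.0, -0.5, -0.6]
gripper_width: 0.0639
grip_force: 0.0
```

```bash
python3 -c "
from go import *
for i in range(3): vision.capture('side')
inc([.4377,.1188,.24],down(23.4))"
```

```text
inc [0.0287, -0.0389, 0.4478, 0.0399, 0.0285, 0.0713] rows 3.0
```

Call:
arm_command(
  increments=[
    [[0.03, -0.04, 0.2, 0.04, 0.0285, 0.071], [0.03, -0.04, 0.4, 0.04, 0.0285, 0.071], [0.03, -0.04, 0.44, 0.04, 0.0285, 0.071], [0.03, -0.04, 0.44, 0.04, 0.0285, 0.071], [0.03, -0.04, 0.44, 0.04, 0.0285, 0.071]],
  ],
)

```text
time: 11.43
ee_pos: [0.4372, 0.118, 0.2435]
orientation: [3.139, 0.0, 1.977]
ft_force: [-0.2, -0.3, 0.3]
gripper_width: 0.0642
grip_force: 0.0
```

```bash
python3 -c "
from go import *
for i in range(3): vision.capture('side')
inc([.4377,.1188,.24],down(23.4));inc([.4377,.1188,.183],down(23.4));insp()"
```

```text
inc [0.001, 0.0023, 0.0239, 0.0027, 0.0003, -0.0011] rows 1.0
inc [0.0012, 0.0007, 0.3089, 0.0027, 0.0003, -0.0011] rows 2.0
t 11.5833 TCP in sp(mm) [  57.069  -179.9183  184.1809] yang -162.11165145657017 F in sp [ 1.1817 -0.2172  0.363 ] M [0.0186 0.031  0.07  ] w 0.06396077720639508 0.0 q [ 0.239   0.3052  2.0598  0.0004  0.771  -0.1674]
```

Call:
arm_command(
  increments=[
    [[0.001, 0.001, 0.12, 0.0027, 0, -0.001], [0.001, 0.001, 0.22, 0.0027, 0, -0.001], [0.001, 0.001, 0.3, 0.0027, 0, -0.001], [0.001, 0.001, 0.309, 0.0027, 0, -0.001], [0.001, 0.001, 0.309, 0.0027, 0, -0.001], [0.001, 0.001, 0.309, 0.0027, 0, -0.001]],
  ],
)

```text
time: 12.08
ee_pos: [0.4374, 0.1189, 0.1824]
orientation: [-3.14, 0.0, 1.979]
ft_force: [-0.8, -0.1, 0.7]
gripper_width: 0.0643
grip_force: 0.0
```

Call:
arm_command(
  increments=[
    [[0, 0, 0, 0, 0, 0], [0, 0, 0, 0, 0, 0], [0, 0, 0, 0, 0, 0], [0, 0, 0, 0, 0, 0], [0, 0, 0, 0, 0, 0]],
  ],
  gripper=30,
)

```text
time: 12.5
ee_pos: [0.4376, 0.1189, 0.1827]
orientation: [-3.141, 0.0, 1.978]
ft_force: [0.1, 0.4, 6.7]
gripper_width: 0.0469
grip_force: 62.0
```

```bash
python3 -c "
from go import *
s=env.read_state();print(s['ee_pos'],s['orientation'],s['gripper_width'])
vision.capture('side')
s=env.read_state();print(s['ee_pos'],s['ft_force'])"
```

```text
[0.4376 0.1189 0.1827] [-3.1408  0.0003  1.9784] 0.04685122908416815
[0.4376 0.1189 0.1827] [-0.6988 -0.1625  6.7243]
```

Call:
arm_command(
  increments=[
    [[0, 0, -0.2, 0, 0, 0], [0, 0, -0.4, 0, 0, 0], [0, 0, -0.6, 0, 0, 0], [0, 0, -0.8, 0, 0, 0], [0, 0, -0.8, 0, 0, 0], [0, 0, -0.8, 0, 0, 0]],
  ],
)

```text
time: 13.05
ee_pos: [0.4377, 0.119, 0.3439]
orientation: [3.139, 0.001, 1.978]
ft_force: [-0.1, -0.5, -2.5]
gripper_width: 0.0469
grip_force: 63.2
```

```bash
python3 -c "
from look import *
from go import *
A=RS[:,2]
for i in range(2): vision.capture('side')
s=env.read_state(); X=np.array(s['ee_pos'])-[0,0,.16]; print(s['ee_pos'],s['gripper_width'])
cv2.imwrite('pics/i.png',np.hstack([crop(avg(n,2),X,26,7)[0] for n in ('top','side')]))
for y in(-65,115): inc(SEAT+RS@[.0003,-.0009,.183+.1],spn(y))"
```

```text
[0.4367 0.1188 0.3405] 0.04690984972760862
inc [-0.8636, -0.245, -0.0948, -0.1206, -0.2614, -0.8052] rows 15.0
inc [-0.8636, -0.245, -0.0948, -0.2503, 0.1155, 0.656] rows 12.0
```

View pics/i.png

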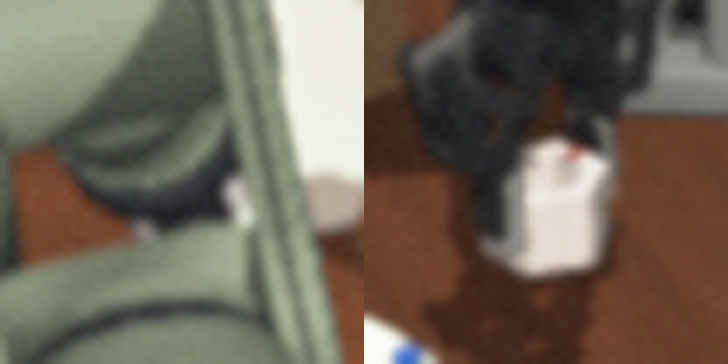

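The nut is held, marks up (red mark at (575,152) in the crop). Moving it above the spindle.

Call:
arm_command(
  increments=[
    [[-0.864, -0.245, -0.095, -0.25, 0.1155, 0.656], [-0.864, -0.245, -0.095, -0.25, 0.1155, 0.656], [-0.864, -0.245, -0.095, -0.25, 0.1155, 0.656], [-0.864, -0.245, -0.095, -0.25, 0.1155, 0.656], [-0.864, -0.245, -0.095, -0.25, 0.1155, 0.656], [-0.864, -0.245, -0.095, -0.25, 0.1155, 0.656], [-0.864, -0.245, -0.095, -0.25, 0.1155, 0.656], [-0.864, -0.245, -0.095, -0.25, 0.1155, 0.656]],
  ],
)

```text
time: 14.02
ee_pos: [0.461, -0.0599, 0.359]
orientation: [2.909, -0.288, 1.071]
ft_force: [-0.6, -0.7, -0.8]
gripper_width: 0.0469
grip_force: 63.1
```

```bash
python3 -c "
from go import *
for i in range(5): vision.capture('side')
insp();inc(SEAT+RS@[.0003,-.0009,.183+.08],spn(115))"
```

```text
t 14.2667 TCP in sp(mm) [ -0.4757  -0.9494 283.6245] yang 140.9214397005664 F in sp [ 0.1052  0.1653 -1.3427] M [ 0.09   -0.2681  0.0561] w 0.04696088879784816 63.02624702453613 q [-0.2143  0.1237  1.9773  0.2962  0.7544  0.1212]
inc [0.0011, 0.0161, 0.1019, -0.0826, 0.0373, 0.217] rows 4.0
```

Call:
arm_command(
  increments=[
    [[0.001, 0.016, 0.03, -0.0826, 0.037, 0.217], [0.001, 0.016, 0.06, -0.0826, 0.037, 0.217], [0.001, 0.016, 0.1, -0.0826, 0.037, 0.217], [0.001, 0.016, 0.1, -0.0826, 0.037, 0.217], [0.001, 0.016, 0.1, -0.0826, 0.037, 0.217], [0.001, 0.016, 0.1, -0.0826, 0.037, 0.217], [0.001, 0.016, 0.1, -0.0826, 0.037, 0.217]],
  ],
)

```text
time: 14.85
ee_pos: [0.4708, -0.0578, 0.3425]
orientation: [2.901, -0.471, 0.628]
ft_force: [0.8, 0.7, -1.9]
gripper_width: 0.0474
grip_force: 63.0
```

```bash
python3 -c "
from go import *
for i in range(5): vision.capture('side')
insp();inc(SEAT+RS@[.0003,-.0009,.183+.055],spn(115))"
```

```text
t 15.1 TCP in sp(mm) [ -0.2048  -0.6685 263.9573] yang 114.90712459415418 F in sp [ 0.6911  0.5778 -0.9107] M [ 0.0231 -0.351   0.0062] w 0.04645323476702228 63.04168224334717 q [-0.1959  0.1297  2.0502  0.3515  0.4851  0.5356]
inc [-0.0019, -0.0024, 0.1298, 0.0009, -0.0004, -0.0008] rows 1.0
```

Call:
arm_command(
  increments=[
    [[-0.002, -0.002, 0.04, 0, 0, 0], [-0.002, -0.002, 0.08, 0, 0, 0], [-0.002, -0.002, 0.12, 0, 0, 0], [-0.002, -0.002, 0.15, 0, 0, 0], [-0.002, -0.002, 0.15, 0, 0, 0]],
  ],
)

```text
time: 15.52
ee_pos: [0.4853, -0.0557, 0.3143]
orientation: [2.904, -0.47, 0.623]
ft_force: [0.3, -0.4, -1.8]
gripper_width: 0.047
grip_force: 63.0
```

```bash
python3 -c "
from go import *
for i in range(3): vision.capture('side')
insp()"
```

```text
t 15.6667 TCP in sp(mm) [  0.4691  -0.9068 233.6094] yang 114.85845745790002 F in sp [ 0.2591  0.2633 -0.5305] M [ 0.0469 -0.3513 -0.011 ] w 0.04664658491988303 63.04146766662598 q [-0.1841  0.1847  2.0626  0.3903  0.4192  0.5011]
```

Underside is now about 50.6 mm above the seat. Easing on until it makes contact.

Call:
arm_command(
  increments=[
    [[0, 0, 0.01, 0, 0, 0], [0, 0, 0.02, 0, 0, 0], [0, 0, 0.03, 0, 0, 0], [0, 0, 0.03, 0, 0, 0], [0, 0, 0.03, 0, 0, 0]],
  ],
)

```text
time: 16.08
ee_pos: [0.4872, -0.0555, 0.3126]
orientation: [2.9, -0.473, 0.625]
ft_force: [-11.6, -1.8, 13.2]
gripper_width: 0.0467
grip_force: 65.4
```

```bash
python3 -c "
from go import *
insp();vision.capture('side');insp()"
```

```text
t 16.0833 TCP in sp(mm) [  0.2804  -0.8859 229.7142] yang 114.89292485891112 F in sp [ 3.553   0.2041 17.2919] M [ 0.1423 -0.8851 -0.0552] w 0.046705521335536945 65.38501024246216 q [-0.1826  0.1919  2.0641  0.3988  0.4086  0.4927]
t 16.1333 TCP in sp(mm) [  0.3015  -0.877  229.7201] yang 114.89195387993054 F in sp [ 3.6062 -0.0452 16.9441] M [ 0.1084 -0.8369 -0.0197] w 0.04700081966441135 65.37805080413818 q [-0.1826  0.1919  2.0642  0.3988  0.4086  0.4926]
```

Call:
arm_command(
  increments=[
    [[0, 0, -0.002, 0, 0, -0.05], [0, 0, -0.004, 0, 0, -0.1], [0, 0, -0.006, 0, 0, -0.15], [0, 0, -0.008, 0, 0, -0.2], [0, 0, -0.01, 0, 0, -0.25], [0, 0, -0.012, 0, 0, -0.29], [0, 0, -0.012, 0, 0, -0.29]],
  ],
)

```text
time: 16.72
ee_pos: [0.4868, -0.0558, 0.3147]
orientation: [2.673, -0.254, 1.237]
ft_force: [-5.9, -0.4, 7.8]
gripper_width: 0.0474
grip_force: 64.5
```

```bash
python3 -c "
from go import *
insp();vision.capture('side');insp()"
```

```text
t 16.7167 TCP in sp(mm) [ -0.3867  -0.72   231.769 ] yang 149.8290743520414 F in sp [ 1.187  -0.4123  9.7257] M [ 0.0493 -0.4599  0.011 ] w 0.04737693807232388 64.47866678237915 q [-0.1833  0.1883  2.0625  0.3958  0.412  -0.1141]
t 16.7667 TCP in sp(mm) [ -0.3813  -0.7041 231.763 ] yang 149.7094509686264 F in sp [ 1.6299  0.6572 10.9674] M [-0.0085 -0.4794  0.0146] w 0.046672787624341946 64.48446750640869 q [-0.1833  0.1884  2.0625  0.3957  0.4119 -0.1119]
```

Call:
arm_command(
  increments=[
    [[0, 0, 0, 0, 0, -0.04], [0, 0, 0, 0, 0, -0.08], [0, 0, 0, 0, 0, -0.12], [0, 0, 0, 0, 0, -0.16], [0, 0, 0, 0, 0, -0.2], [0, 0, 0, 0, 0, -0.2], [0, 0, 0, 0, 0, -0.2]],
  ],
)

```text
time: 17.35
ee_pos: [0.4871, -0.0558, 0.3135]
orientation: [2.617, -0.055, 1.605]
ft_force: [1.7, -1.3, 0.0]
gripper_width: 0.0468
grip_force: 63.1
```

```bash
python3 -c "
from go import *
insp();vision.capture('side');insp()"
```

```text
t 17.35 TCP in sp(mm) [ -0.1008  -0.6508 230.566 ] yang 173.53891946131483 F in sp [-1.3154  1.4935 -0.7146] M [ 0.272  -0.1602 -0.023 ] w 0.04676127503222411 63.14250111579895 q [-0.183   0.1906  2.0629  0.3957  0.4106 -0.528 ]
t 17.4 TCP in sp(mm) [ -0.0363  -0.5975 230.4626] yang 173.53902304288468 F in sp [-1.4218  2.0551 -0.2268] M [ 0.301  -0.1097 -0.0329] w 0.0470461706729975 63.14109921455383 q [-0.1831  0.1908  2.063   0.3957  0.4106 -0.5281]
```

The axial force vanished, so the lugs have cleared the crest. Pressing down into the gaps.

Call:
arm_command(
  increments=[
    [[0, 0, 0.01, 0, 0, 0], [0, 0, 0.02, 0, 0, 0], [0, 0, 0.03, 0, 0, 0], [0, 0, 0.035, 0, 0, 0], [0, 0, 0.035, 0, 0, 0]],
  ],
)

```text
time: 17.82
ee_pos: [0.4905, -0.0553, 0.3066]
orientation: [2.619, -0.054, 1.606]
ft_force: [2.9, -3.0, -0.9]
gripper_width: 0.0469
grip_force: 63.1
```

```bash
python3 -c "
from go import *
insp();vision.capture('side');insp()"
```

```text
t 17.8167 TCP in sp(mm) [  0.4258  -0.6721 222.8229] yang 173.62647287154445 F in sp [-1.6432  3.3505 -2.0297] M [ 0.5691 -0.1213 -0.0772] w 0.046931852288442696 63.054975271224976 q [-0.1805  0.205   2.0654  0.4067  0.3964 -0.54  ]
t 17.8667 TCP in sp(mm) [  0.4022  -0.7089 222.8846] yang 173.63555551305544 F in sp [-2.5311  3.0643 -3.8939] M [ 0.5904 -0.1192 -0.0752] w 0.04683764076796585 62.98294544219971 q [-0.1804  0.2049  2.0653  0.4066  0.3965 -0.54  ]
```

Call:
arm_command(
  increments=[
    [[0, 0, 0.005, 0, 0, 0], [0, 0, 0.01, 0, 0, 0], [0, 0, 0.015, 0, 0, 0], [0, 0, 0.015, 0, 0, 0]],
  ],
)

```text
time: 18.2
ee_pos: [0.491, -0.0551, 0.3056]
orientation: [2.618, -0.054, 1.607]
ft_force: [-10.2, -6.2, 12.6]
gripper_width: 0.0469
grip_force: 65.2
```

```bash
python3 -c "
from go import *
insp();vision.capture('side');insp()"
```

```text
t 18.2 TCP in sp(mm) [  0.4732  -0.8192 221.7493] yang 173.68605716957083 F in sp [ 3.1584  4.7573 16.3314] M [ 0.576  -0.5454 -0.0546] w 0.046868329372932935 65.2177083492279 q [-0.1799  0.2068  2.0662  0.4108  0.3928 -0.5448]
t 18.25 TCP in sp(mm) [  0.4905  -0.814  221.7583] yang 173.68291774207066 F in sp [ 2.9022  4.0153 15.6577] M [ 0.6719 -0.5001 -0.0563] w 0.046745126156412124 65.17372727394104 q [-0.1799  0.2068  2.0663  0.4108  0.3927 -0.5448]
```

It bottomed 10 mm lower, so the drop is done. Screwing on clockwise now, following the pitch (0.4 mm per 6°).

Call:
arm_command(
  increments=[
    [[0, 0.001, -0.003, 0, 0, 0.03], [0, 0.001, -0.001, 0, 0, 0.08], [0, 0.001, 0.001, 0, 0, 0.13], [0, 0.001, 0.003, 0, 0, 0.18], [0, 0.001, 0.005, 0, 0, 0.23], [0, 0.001, 0.007, 0, 0, 0.28], [0, 0.001, 0.008, 0, 0, 0.3], [0, 0.001, 0.008, 0, 0, 0.3]],
  ],
)

```text
time: 18.92
ee_pos: [0.4925, -0.0545, 0.3038]
orientation: [2.736, -0.345, 1.035]
ft_force: [-2.7, -0.4, 6.0]
gripper_width: 0.0473
grip_force: 64.0
```

```bash
python3 -c "
from go import *
insp();vision.capture('side');insp()"
```

```text
t 18.9167 TCP in sp(mm) [  0.0187  -1.1832 219.3757] yang 137.58574533164324 F in sp [-0.6203 -0.0126  6.5829] M [ 0.2028 -0.1323 -0.0749] w 0.04730663444319857 63.9673912525177 q [-0.1782  0.2114  2.0657  0.4142  0.3892  0.083 ]
t 18.9667 TCP in sp(mm) [  0.0127  -1.1524 219.3775] yang 137.653341460054 F in sp [-0.4577  1.109   6.6787] M [ 0.2003 -0.1201 -0.0485] w 0.04711897353821213 63.96792769432068 q [-0.1783  0.2114  2.0657  0.4142  0.3892  0.0818]
```

Exactly on pitch, with a 7 N push. Continuing.

Call:
arm_command(
  increments=[
    [[0, 0, 0.002, 0, 0, 0.05], [0, 0, 0.004, 0, 0, 0.1], [0, 0, 0.006, 0, 0, 0.15], [0, 0, 0.008, 0, 0, 0.2], [0, 0, 0.01, 0, 0, 0.25], [0, 0, 0.012, 0, 0, 0.3], [0, 0, 0.014, 0, 0, 0.35], [0, 0, 0.014, 0, 0, 0.35]],
  ],
)

```text
time: 19.63
ee_pos: [0.4934, -0.0541, 0.2999]
orientation: [3.087, -0.52, 0.244]
ft_force: [0.6, -0.5, -2.0]
gripper_width: 0.0469
grip_force: 63.0
```

```bash
python3 -c "
from go import *
insp();vision.capture('side');insp()"
```

```text
t 19.6333 TCP in sp(mm) [  1.1472  -1.5181 215.5084] yang 95.55957089874808 F in sp [ 0.5523  0.5425 -1.9709] M [-0.0235 -0.4066 -0.0036] w 0.04690352313665251 63.04038047790527 q [-0.1769  0.2184  2.0679  0.419   0.3845  0.8117]
t 19.6833 TCP in sp(mm) [  1.0005  -1.4173 215.5949] yang 95.77962302968409 F in sp [ 0.6772 -0.0571 -1.8246] M [ 0.0231 -0.3666  0.0333] w 0.04697343710269551 63.040316104888916 q [-0.177   0.2183  2.0677  0.4189  0.3841  0.808 ]
```

Call:
arm_command(
  increments=[
    [[0, 0, 0.002, 0, 0, 0.05], [0, 0, 0.004, 0, 0, 0.1], [0, 0, 0.006, 0, 0, 0.15], [0, 0, 0.008, 0, 0, 0.2], [0, 0, 0.01, 0, 0, 0.25], [0, 0, 0.012, 0, 0, 0.3], [0, 0, 0.014, 0, 0, 0.35], [0, 0, 0.014, 0, 0, 0.35]],
  ],
)

```text
time: 20.35
ee_pos: [0.4943, -0.054, 0.2985]
orientation: [-2.812, -0.414, -0.572]
ft_force: [-6.3, 0.9, 6.6]
gripper_width: 0.0468
grip_force: 64.3
```

```bash
python3 -c "
from go import *
insp();vision.capture('side');insp()"
```

```text
t 20.35 TCP in sp(mm) [  1.0216  -1.4994 213.8384] yang 53.64314754186185 F in sp [ 2.0318 -1.7425  8.737 ] M [-0.3251 -0.6965  0.0224] w 0.046816279713073644 64.26406145095825 q [-0.1764  0.2216  2.0683  0.4236  0.3803  1.539 ]
t 20.4 TCP in sp(mm) [  0.9483  -1.4706 213.8621] yang 53.80140949299814 F in sp [ 4.5788 -0.3867  8.7859] M [-0.384  -0.6377  0.0418] w 0.04697863544804541 64.26401495933533 q [-0.1764  0.2215  2.0682  0.4236  0.3802  1.5362]
```

Call:
arm_command(
  increments=[
    [[0, 0, 0.001, 0, 0, 0.05], [0, 0, 0.001, 0, 0, 0.1], [0, 0, 0.001, 0, 0, 0.15], [0, 0, 0.001, 0, 0, 0.2], [0, 0, 0.001, 0, 0, 0.25], [0, 0, 0.001, 0, 0, 0.25]],
  ],
)

```text
time: 20.9
ee_pos: [0.4945, -0.0539, 0.2985]
orientation: [-2.655, -0.201, -1.076]
ft_force: [-7.1, -0.2, 8.2]
gripper_width: 0.047
grip_force: 64.5
```

```bash
python3 -c "
from go import *
insp();vision.capture('side');insp()"
```

```text
t 20.9 TCP in sp(mm) [  0.8893  -1.5335 213.8047] yang 23.637923239488615 F in sp [ 1.9694 -0.7571 10.6317] M [-0.3855 -0.7009  0.0453] w 0.04702668467548192 64.45164442062378 q [-0.1762  0.2216  2.0682  0.4241  0.3799  2.0623]
t 20.95 TCP in sp(mm) [  0.8314  -1.5269 213.812 ] yang 23.795716884309094 F in sp [ 2.8705 -0.8799 10.07  ] M [-0.3921 -0.5765  0.0368] w 0.04691136207852915 64.45297479629517 q [-0.1762  0.2216  2.0681  0.4242  0.3798  2.0595]
```

Call:
arm_command(
  increments=[
    [[0, 0, 0, 0, 0, 0.04], [0, 0, 0, 0, 0, 0.08], [0, 0, 0, 0, 0, 0.11], [0, 0, 0, 0, 0, 0.11]],
  ],
)

```text
time: 21.28
ee_pos: [0.4945, -0.0536, 0.2985]
orientation: [-2.625, -0.09, -1.278]
ft_force: [-7.5, 1.6, 6.6]
gripper_width: 0.047
grip_force: 64.4
```

```bash
python3 -c "
from go import *
insp()"
```

```text
t 21.2833 TCP in sp(mm) [  0.8358  -1.8688 213.7267] yang 10.507791409739701 F in sp [ 2.9983 -2.5666  9.3105] M [-0.8434 -0.4947 -0.0489] w 0.04698459483929809 64.38593029975891 q [-0.1757  0.2218  2.0681  0.4248  0.3806  2.2913]
```

Slight resistance now. Releasing, then retreating along the axis.

Call:
arm_command(
  increments=[
    [[0, 0, -0.002, 0, 0, -0.005], [0, 0, -0.003, 0, 0, -0.01], [0, 0, -0.003, 0, 0, -0.01]],
  ],
)

```text
time: 21.53
ee_pos: [0.4946, -0.0538, 0.2985]
orientation: [-2.627, -0.101, -1.259]
ft_force: [-5.9, 3.7, 5.6]
gripper_width: 0.0469
grip_force: 64.0
```

Call:
arm_command(
  increments=[
    [[0, 0, 0, 0, 0, 0], [0, 0, 0, 0, 0, 0], [0, 0, 0, 0, 0, 0], [0, 0, 0, 0, 0, 0], [0, 0, -0.2, 0, 0, 0], [0, 0, -0.4, 0, 0, 0], [0, 0, -0.6, 0, 0, 0], [0, 0, -0.75, 0, 0, 0]],
  ],
  gripper=66,
)

```text
time: 22.2
ee_pos: [0.4197, -0.0645, 0.4309]
orientation: [-2.623, -0.105, -1.263]
ft_force: [1.5, 1.3, 0.5]
gripper_width: 0.0659
grip_force: 0.0
```

```bash
python3 -c "
from look import *
from fit import blobs
from go import *
A=RS[:,2]
for i in range(4): vision.capture('side')
insp(); p=avg('side',3)
for h in(.062,.064,.066):
  for a in (np.radians(10.5),np.radians(190.5)): print(h,proj(p,SEAT+RS@[.0015+.02*np.cos(a),.0006+.02*np.sin(a),h])[0].round(1))
k,u=crop(p,SEAT+A*.05,30,9); print(u)
cv2.imwrite('pics/j.png',k)"
```

```text
t 22.4 TCP in sp(mm) [  0.4215  -0.9493 364.1529] yang 11.668506156659847 F in sp [ 0.6011  0.2154 -1.1588] M [-0.0278 -0.2688  0.0314] w 0.06590010460930516 0.0 q [-0.2409 -0.0381  1.9873  0.2803  0.7146  2.3974]
0.062 [284.1 185.5]
0.062 [292.3 174.7]
0.064 [283.9 185.1]
0.064 [292.  174.3]
0.066 [283.7 184.7]
0.066 [291.8 173.9]
[260 152]
```

View pics/j.png

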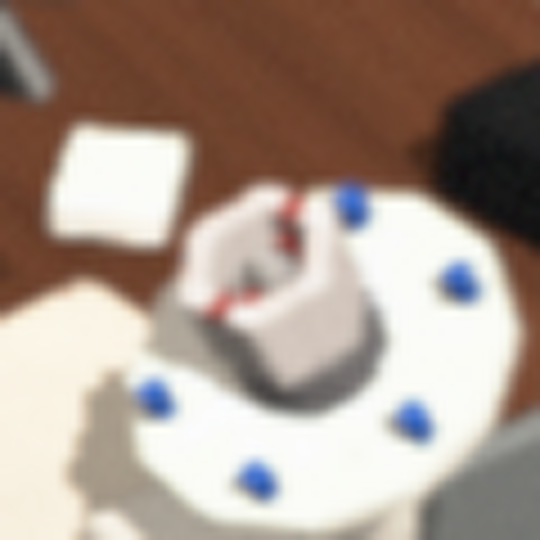

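The nut sits flat on the hub. The marks at (215,307) and (292,203) in the crop match the prediction for home (0.064) within 0.7 px. The gripper is clear, so I'm handing in.

```bash
python3 -c "
from workcell import job
print(job.job_done())"
```

```text
the job is handed in; nothing more can be done
None
```

I fitted the disc on the spindle seat, screwed the nut down flat on its hub, released both and handed in the job at about 22.6 s; the final picture and force readings agree, but no verdict came back.

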